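# Isolate the vacuum pump and hold its stop bolt for the lock nut

### The arm

A 6-joint arm with a two-finger parallel gripper is mounted at the origin on the work surface. World frame = base frame: x ahead of the robot, y to its left, z up, the work surface at z = 0. Lengths are in m, angles in degrees, forces in N, time in s.
With the tool pointing down it reaches from about 0.35 to 0.85 m from the base axis. Payload 8.1 kg.
Tool frame: the origin (TCP) lies at the very end of the fingers, on their centre line; the grasp point (between the pads) lies 19 mm behind it; z points along the fingers, x is the direction in which the jaws open and shut, and the axes are right-handed (so a half turn about z gives the same grasp; the last joint's range is limited). The gripper opens to 93 mm and grips with 3 to 60 N. Pads are 15 mm wide; open, the fingers measure 128 mm over their backs; the gripper's body (75 mm by 188 mm) begins 65 mm behind the grasp point.
Start: joints at [-78.919, 7.471, 85.268, -0, 87.261, -4.893], TCP at [0.165, -0.577, 0.195] pointing down, gripper open.
Joint ranges: [-169.43, 169.43], [-51.17, 129.36], [1.28, 143.12], [-76.62, 256.62], [0, 156.53], [-152.29, 152.29]. Speed limits (degrees/s): [136.94, 136.94, 159.86, 180, 180, 180].

### API

Orientations are given as a 3x3 rotation matrix whose columns are the frame's x, y, z axes.
In Python, from cell import robot gives the robot as it stands.
- The arm moves only by the tool play_rows, never from a script. Its argument "increments" is a list of rows, each a list of 5 numbers: the shift along the tool's x, y, z each as a share of 0.2 m, from -1 to 1, then the turn about the tool's z as a share of 180 degrees, from -1 to 1, then the opening, from -1 (shut) to 1 (fully open), so that 0 is half open. In form: [[dx, dy, dz, twist, grip], ...]. A call has 1 to 5 rows; each row shifts and turns the pose as measured when the row begins, along the tool's axes as they then stand; what a row does not reach is not made up. A row lasts 1/10 s, in which the tool goes at most 50 mm and 8.59 degrees, less where a joint would pass 70% of its speed; a pose out of reach is approached as far as the arm can. A call with a number of a shift or a turn outside -1 to 1 is refused whole. A call with a gripper value outside its range is refused whole. The fingers move at their own pace and stop on an object; "squeeze" is the grip in N (left out, the last holds). Time passes only in rows, so rows that do not move let the fingers close. It gives the time, the measured TCP pose, the force and the opening at its end, in the units of the state.
- robot.state(): the state, without advancing time (a new reading comes with each control period).
- robot.get_image(name): name is "scene" or "top"; returns (picture, depth): 420x560x3 uint8, red, green, blue; 420x560 float32, m along the optical axis (not along the pixel's ray), 0 where there is no reading.
- robot.camera_info(name): a dict with "fx", "fy", "cx", "cy" (pixels), "dist_coeffs" ([k1, k2, p1, p2, k3] as OpenCV has them; the pictures are not rectified), "cam_to_world" (4x4, takes a point from camera to world coordinates). Camera axes: x right, y down, z forward; pixel columns grow to the right and rows downward; lengths in m; the calibration is good to about 2 mm. A picture is of the moment at which its call begins. camera_info takes no time and is no camera call.
- robot.hand_in(): hands the job in, once; it reports no verdict.
The state is a dict: "clock": time; "joints": joint angles; "qvel": joint speeds; "tau": joint torques, N m; "eef_pos": TCP position; "eef_rot": TCP orientation; "wrist_force": force on the tool from outside, world axes, zero at the start; "moment": the same for the moment, N m; "gripper_width": finger opening in m.
Only numpy, scipy, OpenCV 4.12 (cv2) and the standard library are available. Lean on these libraries where they do the work, as an engineer would, in place of code of your own. Each camera call takes 0.05 s, during which the arm holds its last target. There are 200 camera calls.

### The job

A colleague is about to tighten the lock nut on the pump's stop bolt with a spanner. First switch the pump off at the rotary isolator on the supply box, turning its handle fully to the off stop; only then reach down into the narrow gap behind the stop bracket, grip the bolt's hidden hex head across its two upright flats without turning it, and finish while still holding it firmly. Leave the spanner, tray, bottle and beaker where they stand.

Things in the scene. Friction and masses are not known exactly. Their poses are not given: they have to be found in the camera images.
- isolator_box: grey supply box fixed to the bench, 170 (its x) x 110 (its y) x 74 mm high, with the black rotary isolator in the middle of its top face. Origin: centre of its underside, on the bench; z up. A rigid steel conduit leaves its +x end
- isolator_handle (a joint): angle of the isolator handle about its upright axis, rad: 0 = on stop (start), 1.57 = off stop; grows counter-clockwise seen from above, so switching off is a quarter turn counter-clockwise. An over-centre spring snaps it to the nearer stop: about 0.1 N m to leave a stop, falling to nothing half-way; past that it runs to the other stop by itself
- handle_grip (a point): centre of the isolator handle's grip bar, on the turning axis, 105 mm above the bench. The bar is black, 62 mm long, 14 mm wide, 32 mm high; this point is 14 mm below its top and 18 mm above the round base disc (56 mm across) under it. The bar lies along this point's own x axis: along the box's long side (box x) when on, across the box (box y) when off
- pump_frame: finned grey vacuum pump on a dark steel base plate (160 mm in x, 430 mm in y, top face 22 mm above the bench), fixed. Origin: on the bench, straight under the bolt axis, at the bracket's face on the gap side; z up, y along the bolt axis from bracket towards pump. The pump itself begins at y = 118 mm and is at most 194 mm high
- bracket_top (a point): middle of the top edge of the steel stop bracket, an upright plate 84 mm wide (frame x) and 8 mm thick (frame y -8 to 0 mm), its top 106 mm above the bench; its foot lies on the nut side, away from the gap
- end_plate_top (a point): middle of the top edge of the pump's upright end plate, 130 mm wide (frame x), 8 mm thick, top also 106 mm above the bench. Its face at frame y = 50 mm closes the gap, which is 50 mm wide and open at the top and at both x ends. A rubber buffer 26 mm across, centred on the bolt axis, stands 6 mm out of it into the gap
- bolt_head (a point): centre of the hex head of the M16 steel stop bolt, in the gap: 84 mm above the bench, 22 mm below the top of the bracket. The bolt is level, along the frame's y. Head 24 mm across flats, 27.7 across corners, 10 mm thick along the axis (14 to 24 mm off the bracket); a collar 20 mm across joins it to the bracket. Washer and lock nut are on the bracket's other side
- stop_bolt (a joint): angle of the bolt about the frame's y axis, rad. At 0 two flats stand upright (facing the frame's +x and -x); a positive angle a leans the top of those flats by a towards the frame's +x. It starts within 0.3 rad of 0. The nut is slack: the bolt turns at 0.05 N m and stays where it is left. Pads lie flat on these flats if the gripper comes down tilted by the same angle
- bolt_corner (a point): top corner of the hex head, between flats, 13.9 mm from the bolt axis, straight above point bolt_head when the joint is 0; it turns with the bolt. The half of the head behind the flat on the frame's -x side is called stop_bolt_c0, the half on the +x side stop_bolt_c1
- spanner: steel spanner 220 mm long, lying loose on the bench beside the bracket, on the nut side; to be left alone
- fittings_tray: white open tray 100 x 150 x 30 mm with one divider and a few nuts and washers, loose on the bench on the robot's side of the pump frame; to be left alone
- reagent_bottle: amber bottle 68 mm across, 150 mm high, standing on the bench beyond the supply box; to be left alone
- beaker: glass beaker 70 mm across, 90 mm high, on the bench; to be left alone
Mind the look-alikes: they are no part of the job. There is more than one size of the isolator_box; the job needs the smaller.

How it is judged:
By the outcome, as a careful person would: the job done as asked, in the order asked, and still so for the second after the job is handed in, while the arm keeps its last pose, push and grip.
It also fails if it takes over 48 s, if anything falls off the work surface, if the arm or the gripper's body presses on something with over 40 N, if the wrist force passes 120 N, or if a joint passes its speed limit or range.

## Working session

There is one attempt and no reset: what is moved stays moved. The work goes in short steps, Python scripts to look and compute and a tool call to move; the robot and the scene stay as the last step left them, time stands still between calls to the robot, and variables do not carry over. Pictures are saved under pics/ and viewed, about 8 in all and at most 12, crops included, and the job is handed in when it is done.

Besides the shell and the picture viewer there is one more tool, called after ">>>" by a JSON object that holds its "fn" and its "kwargs". play_rows: Moves the arm, as the interface text tells. Its arguments: {"type":"object","properties":{"increments":{"type":"array","items":{"type":"array","items":{"type":"number"}}},"squeeze":{"type":"number"}},"required":["increments"]}

```bash
ls; mkdir -p pics; cat > h.py <<'E'
import numpy as np, cv2
from cell import robot
def look(name,tag):
    im,d=robot.get_image(name); np.savez(f'pics/{tag}.npz',im=im,d=d); cv2.imwrite(f'pics/{tag}.png',im[:,:,::-1]); return im,d
def load(tag):
    z=np.load(f'pics/{tag}.npz'); return z['im'],z['d']
def ray(name,u,v):
    c=robot.camera_info(name); K=np.array([[c['fx'],0,c['cx']],[0,c['fy'],c['cy']],[0,0,1]])
    p=cv2.undistortPoints(np.array([[[u,v]]],float),K,np.array(c['dist_coeffs'],float))[0,0]
    T=np.array(c['cam_to_world']); return T[:3,3],T[:3,:3]@np.array([p[0],p[1],1])
def pt(name,u,v,d):   # depth point
    o,r=ray(name,u,v); return o+r*d[int(round(v)),int(round(u))]
def atz(name,u,v,z):
    o,r=ray(name,u,v); return o+r*(z-o[2])/r[2]
def crop(tag,u0,v0,u1,v1,k,out):
    im,_=load(tag); cv2.imwrite(f'pics/{out}.png',cv2.resize(im[v0:v1,u0:u1,::-1],None,fx=k,fy=k,interpolation=cv2.INTER_CUBIC))
def proj(name,P):
    c=robot.camera_info(name); K=np.array([[c['fx'],0,c['cx']],[0,c['fy'],c['cy']],[0,0,1]])
    T=np.linalg.inv(np.array(c['cam_to_world'])); P=np.atleast_2d(P)
    return cv2.projectPoints(P@T[:3,:3].T+T[:3,3],np.zeros(3),np.zeros(3),K,np.array(c['dist_coeffs'],float))[0][:,0]
E
python3 - <<'E'
from h import *
a,_=look('scene','s0'); b,_=look('top','t0')
cv2.imwrite('pics/a.png',cv2.resize(np.vstack([a,b])[:,:,::-1],None,fx=.7,fy=.7))
for n in('scene','top'): print(n,robot.camera_info(n))
print(robot.state())
E
```

```text
pics
scene {'fx': 487.44434769213194, 'fy': 487.44434769213194, 'cx': 271.2911790261314, 'cy': 208.73091914807836, 'dist_coeffs': array([-0.15690021,  0.        ,  0.        ,  0.        ,  0.        ]), 'cam_to_world': array([[-0.77185443,  0.5196347 , -0.36636118,  0.84233755],
       [ 0.63572972,  0.63928658, -0.43262038,  0.36089449],
       [ 0.00940523, -0.56682665, -0.8237834 ,  0.91520981],
       [ 0.        ,  0.        ,  0.        ,  1.        ]])}
top {'fx': 411.1811968838103, 'fy': 411.1811968838103, 'cx': 277.73499113774085, 'cy': 206.28995044930477, 'dist_coeffs': array([-0.11917297,  0.        ,  0.        ,  0.        ,  0.        ]), 'cam_to_world': array([[-0.02800561, -0.99699257,  0.07226001,  0.41573801],
       [-0.99949969,  0.02686632, -0.01669072, -0.06826353],
       [ 0.01469917, -0.07269129, -0.99724616,  0.91344068],
       [ 0.        ,  0.        ,  0.        ,  1.        ]])}
{'clock': 0.1, 'joints': array([-7.89180380e+01,  7.51112982e+00,  8.53212990e+01, -1.21063462e-03,
        8.72619872e+01, -4.89249968e+00]), 'qvel': array([ 0.09310762, -0.07629101, -0.23686824, -0.11743251,  0.05270307,
        0.06291708]), 'tau': array([ 5.54989656e-04, -5.61343861e+01, -4.93093872e+01,  7.70659698e-02,
        2.92394642e-02, -6.76210175e-05]), 'eef_pos': array([ 0.16503961, -0.5762909 ,  0.19430543]), 'eef_rot': array([[ 2.75209577e-01, -9.61384197e-01, -3.37453965e-04],
       [-9.61382852e-01, -2.75209758e-01,  1.61308580e-03],
       [-1.64366582e-03, -1.19514204e-04, -9.99998642e-01]]), 'wrist_force': array([-0.39646744,  0.40559495,  0.09931178]), 'moment': array([ 0.02353852, -0.02162131, -0.03902124]), 'gripper_width': 0.0927722668349058}
```

View pics/t0.png

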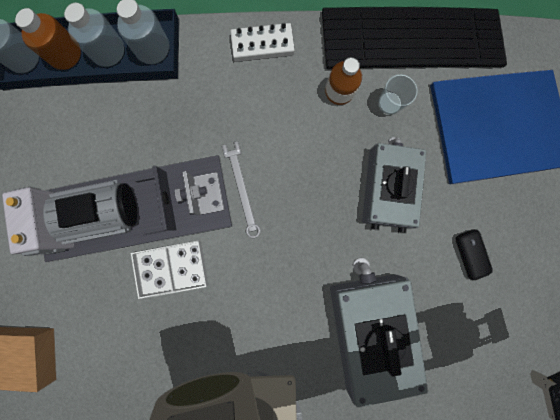

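View pics/s0.png

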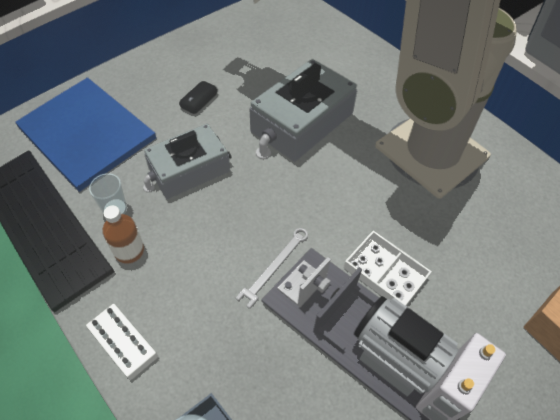

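The top view shows two isolator boxes: a smaller one at about (392,186) and a larger one at about (378,340). The pump bracket and bolt are near (195,190), the spanner at (242,190) and the tray at (168,268). I'll size both boxes by depth and enlarge the small box and the bolt area.

```bash
python3 - <<'E'
from h import *
a,da=load('s0'); b,db=load('t0')
def c(im,u0,v0,u1,v1,w,h): return cv2.resize(im[v0:v1,u0:u1,::-1],(w,h),interpolation=cv2.INTER_CUBIC)
top=np.hstack([c(b,350,125,440,245,300,400)[:300] if 0 else c(b,350,130,440,240,300,300*110//90)[:, :],c(b,145,145,255,235,400*110//110,366)])
cv2.imwrite('pics/c1.png',top)
cv2.imwrite('pics/c2.png',np.hstack([c(a,140,115,240,200,380,323),c(a,270,235,370,320,380,323)]))
for n,d,L in(('top',db,[(392,186),(375,150),(418,150),(375,222),(415,222),(378,340),(340,290),(400,290),(402,182)]),('scene',da,[(175,170),(215,140)])):
  for u,v in L: print(n,u,v,pt(n,u,v,d).round(4))
# box top face mask by depth height
H,W=db.shape
uu,vv=np.meshgrid(range(W),range(H)); c_=robot.camera_info('top');K=np.array([[c_['fx'],0,c_['cx']],[0,c_['fy'],c_['cy']],[0,0,1]])
p=cv2.undistortPoints(np.stack([uu,vv],-1).reshape(-1,1,2).astype(float),K,c_['dist_coeffs']).reshape(H,W,2)
T=c_['cam_to_world'];P=np.dstack([p*db[...,None],db])@T[:3,:3].T+T[:3,3]
np.save('pics/Ptop.npy',P)
for nm,(u0,v0,u1,v1) in dict(small=(345,125,440,245),big=(310,255,440,415)).items():
  Q=P[v0:v1,u0:u1].reshape(-1,3); z=Q[:,2]; hist=np.histogram(z,bins=np.arange(-.01,.2,.004)); print(nm,[(round(e,3),int(n)) for n,e in zip(*hist) if n>60])
E
```

```text
top 392 186 [ 0.5107 -0.3167  0.0899]
top 375 150 [ 0.5918 -0.2926  0.0615]
top 418 150 [ 0.5883 -0.383   0.0717]
top 375 222 [ 0.439  -0.2854  0.0605]
top 415 222 [ 0.4361 -0.3663  0.0756]
top 378 340 [ 0.2092 -0.2677  0.1223]
top 340 290 [ 0.304  -0.2022  0.0873]
top 400 290 [ 0.3016 -0.3192  0.106 ]
top 402 182 [ 0.5148 -0.3285  0.1193]
scene 175 170 [ 0.568  -0.2973  0.0736]
scene 215 140 [ 0.4453 -0.3157  0.0715]
small [(np.float64(-0.006), 249), (np.float64(-0.002), 4789), (np.float64(0.002), 1577), (np.float64(0.034), 82), (np.float64(0.038), 88), (np.float64(0.058), 136), (np.float64(0.062), 65), (np.float64(0.07), 820), (np.float64(0.074), 2108), (np.float64(0.078), 315), (np.float64(0.086), 222), (np.float64(0.118), 179)]
big [(np.float64(-0.006), 423), (np.float64(-0.002), 7667), (np.float64(0.002), 2445), (np.float64(0.006), 99), (np.float64(0.05), 74), (np.float64(0.054), 75), (np.float64(0.058), 82), (np.float64(0.062), 106), (np.float64(0.066), 89), (np.float64(0.078), 66), (np.float64(0.082), 198), (np.float64(0.086), 185), (np.float64(0.098), 200), (np.float64(0.102), 4161), (np.float64(0.106), 2340), (np.float64(0.11), 445), (np.float64(0.118), 106), (np.float64(0.122), 544), (np.float64(0.166), 419)]
```

View pics/c1.png

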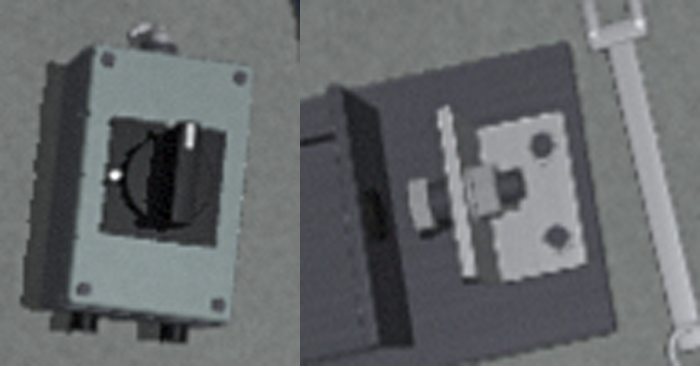

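View pics/c2.png

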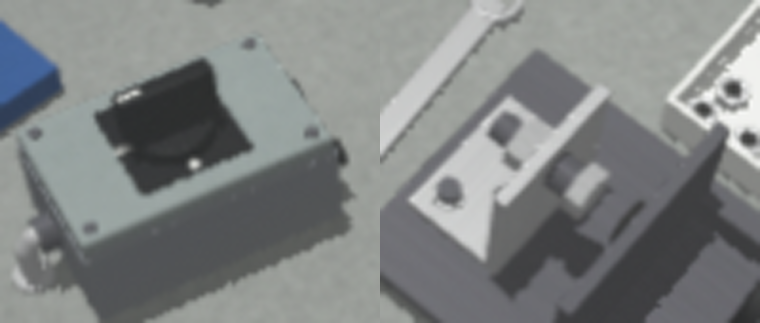

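The small box is confirmed: its top stands at about 74 mm, against 103 mm for the large one, and its handle (crop centre about (178,178)) is in the on position along box x. Next I'll fit box, handle, frame and hex from averaged depth in both views.

```bash
cat > cloud.py <<'E'
from h import *
def cloud(n,d):
    H,W=d.shape; c=robot.camera_info(n);K=np.array([[c['fx'],0,c['cx']],[0,c['fy'],c['cy']],[0,0,1]])
    uu,vv=np.meshgrid(range(W),range(H))
    p=cv2.undistortPoints(np.stack([uu,vv],-1).reshape(-1,1,2).astype(float),K,c['dist_coeffs']).reshape(H,W,2)
    T=c['cam_to_world'];P=np.dstack([p*d[...,None],d])@T[:3,:3].T+T[:3,3]; P[d==0]=np.nan; return P
E
python3 - <<'E'
from cloud import *
for n,t in(('scene','S'),('top','T')):
    D=[];I=[]
    for i in range(8): im,d=robot.get_image(n); D.append(np.where(d==0,np.nan,d)); I.append(im)
    d=np.nan_to_num(np.nanmedian(D,0)); print(n,'noise',np.nanmedian(np.nanstd(D,0)))
    np.savez(f'pics/{t}.npz',im=np.mean(I,0).astype(np.uint8),d=d); np.save(f'pics/{t}P.npy',cloud(n,d))
S=np.load('pics/SP.npy').reshape(-1,3);T=np.load('pics/TP.npy').reshape(-1,3)
for nm,Q in(('S',S),('T',T)):
    print(nm)
    b=Q[(abs(Q[:,0]-.51)<.12)&(abs(Q[:,1]+.33)<.08)]
    f=b[(b[:,2]>.069)&(b[:,2]<.08)]; r=cv2.minAreaRect((f[:,:2]*1e3).astype(np.float32)); print(' box',r,np.median(f[:,2]))
    h=b[b[:,2]>.113]; r=cv2.minAreaRect((h[:,:2]*1e3).astype(np.float32)); print(' handle',len(h),r,np.median(h[:,2]))
    # frame
    g=Q[(Q[:,0]>.38)&(Q[:,0]<.62)&(Q[:,1]>.05)&(Q[:,1]<.30)]
    k=g[(g[:,2]>.098)&(g[:,2]<.113)]
    print(' plates',len(k),k.min(0),k.max(0))
    m=((k[:,:2]-[.3,-.1])/.001).astype(int); img=np.zeros((400,400),np.uint8); img[m[:,0].clip(0,399),m[:,1].clip(0,399)]=255
    nc,l,s,c=cv2.connectedComponentsWithStats(cv2.dilate(img,np.ones((5,5))))
    for i in range(1,nc):
        if s[i,4]>150:
            kk=k[l[m[:,0].clip(0,399),m[:,1].clip(0,399)]==i]; print('  comp',len(kk),cv2.minAreaRect((kk[:,:2]*1e3).astype(np.float32)),np.median(kk[:,2]))
E
```

```text
scene noise 0.0018214044
top noise 0.0013901081
S
 box ((517.4199829101562, -333.5248718261719), (106.38836669921875, 166.83689880371094), 81.58295440673828) 0.07360410833602737
 handle 163 ((518.073974609375, -333.39947509765625), (15.028983116149902, 59.97467803955078), 82.27020263671875) 0.11825045698571923
 plates 699 [0.43791351 0.08566872 0.09805927] [0.56604519 0.29963915 0.11258254]
  comp 331 ((501.86688232421875, 155.10269165039062), (129.04244995117188, 8.713438987731934), 8.678750991821289) 0.10558486759399388
  comp 227 ((511.1611022949219, 94.24050903320312), (83.14321899414062, 16.99078369140625), 9.347466468811035) 0.10558038467020614
  comp 141 ((529.038818359375, 262.7532958984375), (7.538392543792725, 74.48909759521484), 4.044939041137695) 0.10399662154628997
T
 box ((515.4923706054688, -334.5741882324219), (107.17565155029297, 166.7603302001953), 80.90583801269531) 0.07491121496547459
 handle 237 ((515.8946533203125, -335.667236328125), (14.552572250366211, 62.515769958496094), 81.3764419555664) 0.11950930006028826
 plates 661 [0.43351107 0.08240463 0.09807318] [0.56362645 0.24128398 0.11288365]
  comp 307 ((498.61639404296875, 153.3173065185547), (130.9496612548828, 8.920806884765625), 8.393696784973145) 0.10573806689180543
  comp 139 ((484.40972900390625, 219.82969665527344), (23.085935592651367, 90.3959732055664), 88.38375091552734) 0.10629423651356973
  comp 208 ((508.3182067871094, 94.04730224609375), (84.3755874633789, 11.5262451171875), 9.726162910461426) 0.10584918472895549
```

```bash
cat > fit.py <<'E'
from cloud import *
from scipy.optimize import least_squares
def go(Q,nm,th=np.radians(8.9)):
    ex=np.array([np.cos(th),np.sin(th)]); ey=np.array([-ex[1],ex[0]])
    o=np.array([.509,.0995]); L=np.c_[(Q[:,:2]-o)@ex,(Q[:,:2]-o)@ey,Q[:,2]]*1e3
    sel=lambda a,b,c,d,e,f:L[(L[:,0]>a)&(L[:,0]<b)&(L[:,1]>c)&(L[:,1]<d)&(L[:,2]>e)&(L[:,2]<f)]
    br=sel(-60,60,-16,8,99,112); br2=br[abs(br[:,0])>22]
    ep=sel(-90,90,40,66,99,112)
    for n,k in(('br',br2),('ep',ep)):
        if len(k): print(nm,n,len(k),'y med',np.median(k[:,1]).round(1),np.percentile(k[:,1],[3,97]).round(1),'x',np.percentile(br[:,0] if n=='br' else k[:,0],[1,99]).round(1),'slope deg',np.degrees(np.polyfit(k[:,0],k[:,1],1)[0]).round(2),'z',np.median(k[:,2]).round(1))
    hd=sel(-22,22,7,32,72,103)
    print(nm,'head',len(hd)); print(hd[np.argsort(hd[:,0])].round(1).tolist() if len(hd)<140 else len(hd))
    return L,hd
if __name__=='__main__':
  for nm in 'ST': go(np.load(f'pics/{nm}P.npy').reshape(-1,3),nm)
E
python3 fit.py
```

```text
S br 104 y med -0.6 [-5.1  3. ] x [-39.7  42.5] slope deg 0.47 z 105.6
S ep 321 y med 56.5 [52.2 60. ] x [-61.5  65.7] slope deg -0.09 z 105.6
S head 141
141
T br 94 y med -4.2 [-7.9 -0. ] x [-42.5  40.2] slope deg 0.69 z 105.9
T ep 298 y med 54.1 [50.6 58.5] x [-66.2  61.5] slope deg -0.45 z 105.8
T head 107
[[-13.9, 23.8, 89.8], [-13.8, 22.6, 85.9], [-13.6, 21.5, 81.8], [-13.6, 15.1, 91.7], [-13.4, 20.3, 77.4], [-13.3, 17.1, 91.8], [-13.0, 14.6, 84.1], [-12.8, 19.2, 91.1], [-12.4, 21.2, 91.0], [-12.1, 23.2, 91.2], [-11.6, 14.7, 91.7], [-11.4, 12.3, 83.9], [-11.4, 13.7, 86.8], [-11.3, 16.7, 91.9], [-11.1, 18.5, 93.0], [-10.6, 20.6, 92.3], [-10.6, 7.2, 87.6], [-10.4, 9.0, 88.8], [-10.2, 22.6, 92.3], [-10.0, 10.9, 89.2], [-10.0, 24.4, 93.2], [-9.8, 12.7, 90.2], [-9.5, 16.0, 93.9], [-9.5, 14.6, 90.6], [-9.1, 18.1, 93.3], [-8.6, 20.2, 92.5], [-8.5, 21.8, 94.6], [-8.4, 8.5, 89.3], [-8.3, 23.6, 95.6], [-8.3, 10.2, 91.0], [-8.0, 12.1, 91.8], [-7.8, 13.9, 92.6], [-7.6, 15.6, 93.9], [-7.2, 17.6, 94.2], [-6.9, 7.5, 93.0], [-6.9, 19.5, 94.6], [-6.6, 9.4, 93.6], [-6.6, 21.3, 95.3], [-6.2, 23.4,
[... 623 characters left out ...]
[0.4, 15.7, 96.7], [0.7, 17.7, 96.9], [1.1, 19.8, 96.5], [1.4, 8.1, 93.3], [1.4, 21.6, 97.1], [1.8, 10.1, 93.2], [2.0, 23.9, 95.7], [2.1, 12.1, 93.5], [2.4, 14.0, 93.6], [2.6, 15.8, 94.9], [2.9, 17.7, 95.4], [3.4, 19.8, 94.9], [3.4, 7.8, 93.2], [3.8, 9.8, 93.0], [3.9, 21.9, 94.1], [4.2, 23.9, 94.2], [4.3, 12.0, 92.2], [4.7, 14.0, 91.9], [4.8, 15.7, 93.9], [5.2, 17.7, 93.7], [5.7, 19.9, 92.5], [5.9, 8.1, 90.0], [5.9, 21.7, 93.5], [6.3, 10.1, 89.8], [6.6, 24.1, 91.9], [6.6, 12.1, 89.8], [6.8, 15.3, 94.0], [7.0, 14.2, 89.6], [7.3, 17.6, 92.8], [7.7, 19.5, 92.9], [8.1, 21.6, 92.5], [8.4, 23.5, 93.1], [9.2, 15.6, 90.8], [9.5, 17.5, 91.6], [9.8, 14.8, 85.1], [10.0, 19.6, 91.0], [10.3, 21.6, 91.2]]
```

```bash
python3 - <<'E' | grep -v '^\[\['
from fit import *
def sd(p,x0,z0,a):
    k=np.arange(6)*np.pi/3; n=np.c_[np.cos(k-a),np.sin(k-a)]  # a leans top of flats to +x => normals rotate clockwise in xz
    return ((p-[x0,z0])@n.T).max(1)-12
for nm in 'ST':
    L,hd=go(np.load(f'pics/{nm}P.npy').reshape(-1,3),nm)
    y0=4 if nm=='S' else 0
    h=hd[(hd[:,1]>15+y0)&(hd[:,1]<24+y0)][:,[0,2]]; h=h[h[:,1]>86]
    col=hd[(hd[:,1]<13+y0)&(hd[:,1]>8+y0)&(hd[:,2]<97)][:,[0,2]]; col=col[col[:,1]>86]
    for joint in (0,1):
        f=lambda q:np.r_[sd(h,*q), joint*(np.hypot(*(col-q[:2]).T)-10)] if joint else np.r_[sd(h,*q)]
        R=[least_squares(f,[0,84,a],loss='soft_l1',f_scale=1) for a in(-.3,-.15,0,.15,.3)]
        for r in sorted(R,key=lambda r:r.cost)[:3]: print(nm,joint,len(h),len(col),r.x.round(3),round(r.cost,2), 'rms',np.sqrt(np.mean(r.fun**2)).round(2),'sd',np.sqrt(np.diag(np.linalg.inv(r.jac.T@r.jac))).round(3))
E
```

```text
S br 104 y med -0.6 [-5.1  3. ] x [-39.7  42.5] slope deg 0.47 z 105.6
S ep 321 y med 56.5 [52.2 60. ] x [-61.5  65.7] slope deg -0.09 z 105.6
S head 141
141
S 0 54 21 [ 1.3110e+00  8.3205e+01 -5.6000e-02] 35.84 rms 1.98 sd [0.34  0.212 0.044]
S 0 54 21 [ 1.3110e+00  8.3205e+01 -5.6000e-02] 35.84 rms 1.98 sd [0.34  0.212 0.044]
S 0 54 21 [ 1.3110e+00  8.3205e+01 -5.6000e-02] 35.84 rms 1.98 sd [0.34  0.212 0.044]
S 1 54 21 [ 1.0760e+00  8.3388e+01 -4.9000e-02] 40.24 rms 1.75 sd [0.275 0.175 0.043]
S 1 54 21 [ 1.0760e+00  8.3388e+01 -4.9000e-02] 40.24 rms 1.75 sd [0.275 0.175 0.043]
S 1 54 21 [ 1.0760e+00  8.3388e+01 -4.9000e-02] 40.24 rms 1.75 sd [0.275 0.175 0.043]
T br 94 y med -4.2 [-7.9 -0. ] x [-42.5  40.2] slope deg 0.69 z 105.9
T ep 298 y med 54.1 [50.6 58.5] x [-66.2  61.5] slope deg -0.45 z 105.8
T head 107
T 0 55 25 [-1.6580e+00  8.3979e+01 -2.2000e-02] 6.03 rms 0.5 sd [0.285 0.182 0.038]
T 0 55 25 [-1.6580e+00  8.3979e+01 -2.2000e-02] 6.03 rms 0.5 sd [0.285 0.182 0.038]
T 0 55 25 [-1.6580e+00  8.3979e+01 -2.2000e-02] 6.03 rms 0.5 sd [0.285 0.182 0.038]
T 1 55 25 [-1.6270e+00  8.4023e+01 -2.4000e-02] 9.01 rms 0.52 sd [0.233 0.151 0.038]
T 1 55 25 [-1.6270e+00  8.4023e+01 -2.4000e-02] 9.01 rms 0.52 sd [0.233 0.151 0.038]
T 1 55 25 [-1.6270e+00  8.4023e+01 -2.4000e-02] 9.01 rms 0.52 sd [0.233 0.151 0.038]
```

Bolt angle is about -0.03 rad (upright, within the fit error), bolt head about (0.5055, 0.1197, 0.084), handle about (0.517, -0.3345, top 0.119). The two cameras disagree by about 3 mm, which I'll check up close. Setting out to hover over the isolator.

>>> {"fn": "play_rows", "kwargs": {"increments": [[-0.06,-0.2,-0.12,0,1],[-0.08,-0.235,-0.1,0,1],[-0.08,-0.235,0,0,1],[-0.08,-0.235,0,0,1],[-0.08,-0.235,0,0,1]]}}

```text
clock: 1.4
eef_pos: [0.3632, -0.4417, 0.2405]
eef_rot: [[0.264, -0.965, -0.0], [-0.965, -0.264, -0.001], [0.001, 0.0, -1.0]]
wrist_force: [0.1, -0.7, -0.1]
gripper_width: 0.0928
```

```bash
cat > to.py <<'E'
import sys; from h import *
def rep(x,y,z,yaw):
    s=robot.state(); R=s['eef_rot']; d=R.T@(np.array([x,y,z])-s['eef_pos']); cy=np.degrees(np.arctan2(R[1,0],R[0,0]))
    tw=-((yaw-cy+180)%360-180)
    print('t',round(s['clock'],2),'pos',s['eef_pos'].round(4),'yaw',cy.round(2),'w',round(s['gripper_width'],4),'F',s['wrist_force'].round(1),'M',s['moment'].round(2))
    print('shares',(d/.2).round(3),'twist share',round(tw/180,4),'deg',round(tw,1),'tilt',R[:,2].round(4),'j',s['joints'].round(1))
if __name__=='__main__': rep(*map(float,sys.argv[1:5]))
E
python3 to.py .517 -.3345 .2 -99
```

```text
t 1.4 pos [ 0.3632 -0.4417  0.2405] yaw -74.69 w 0.0928 F [ 0.1 -0.7 -0.1] M [ 0.    0.04 -0.07]
shares [-0.314 -0.883  0.202] twist share 0.1351 deg 24.3 tilt [-1.e-04 -7.e-04 -1.e+00] j [-55.7   2.2  86.1  -0.   91.6  19. ]
```

>>> {"fn": "play_rows", "kwargs": {"increments": [[-0.08,-0.22,0,0,1],[-0.08,-0.22,0,0,1],[-0.08,-0.22,0,0,1],[-0.08,-0.22,0.1,0,1],[0,0,0.1,0.045,1]]}}

```text
clock: 1.9
eef_pos: [0.5261, -0.3266, 0.2056]
eef_rot: [[0.13, -0.991, 0.009], [-0.991, -0.13, -0.005], [0.006, -0.008, -1.0]]
wrist_force: [0.3, -0.5, -0.6]
gripper_width: 0.0934
```

>>> {"fn": "play_rows", "kwargs": {"increments": [[0,0,0,0.045,1],[0,0,0,0.045,1],[0,0,0,0,1]]}}

```text
clock: 2.2
eef_pos: [0.5266, -0.3228, 0.2009]
eef_rot: [[-0.161, -0.987, 0.003], [-0.987, 0.161, -0.001], [0.001, -0.004, -1.0]]
wrist_force: [0.2, 0.2, 0.2]
gripper_width: 0.0929
```

```bash
python3 to.py .517 -.3345 .2 -99; python3 - <<'E'
from h import *
a,_=look('scene','s1'); b,_=look('top','t1')
s=robot.state(); R=s['eef_rot'];p=s['eef_pos']
for n,im in(('scene',a),('top',b)):
    q=[proj(n,p+R@[sx*.0465,0,0])[0] for sx in(1,-1)]+[proj(n,[.517,-.3345,.119])[0]]
    print(n,np.round(q,1).tolist())
def c(im,u0,v0,u1,v1,w,h): return cv2.resize(im[v0:v1,u0:u1,::-1],(w,h),interpolation=cv2.INTER_CUBIC)
cv2.imwrite('pics/c3.png',np.hstack([c(a,120,90,260,210,400,343),c(b,330,115,450,218,400,343)]))
E
```

```text
t 2.2 pos [ 0.5266 -0.3228  0.2009] yaw -99.24 w 0.0929 F [0.2 0.2 0.2] M [-0.01  0.05 -0.01]
shares [0.065 0.038 0.004] twist share -0.0013 deg -0.2 tilt [ 0.0035 -0.0013 -1.    ] j [-36.3   9.8  82.1   0.1  87.9  62.9]
scene [[167.2, 100.7], [185.2, 127.8], [182.2, 135.9]]
top [[438.1, 173.0], [387.8, 166.0], [404.8, 180.8]]
```

View pics/c3.png

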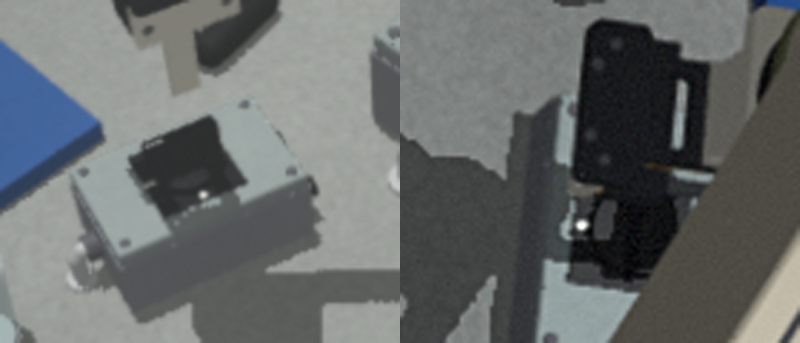

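```bash
python3 - <<'E'
from cloud import *
s=robot.state(); R=s['eef_rot'];p=s['eef_pos']
for n,t,(u0,v0,u1,v1) in(('scene','s1',(170,85,200,135)),('top','t1',(370,150,450,190))):
    _,d=load(t); P=cloud(n,d)[v0:v1,u0:u1].reshape(-1,3); q=(P-p)@R*1e3
    q=q[(abs(q[:,2]+5)<40)&(q[:,2]<12)]; print(n,len(q)); k=q[q[:,2]>-32]
    for a in(-1,1):
        m=k[np.sign(k[:,0])==a]
        if len(m): print(a,len(m),'x',np.percentile(m[:,0],[3,50,97]).round(1),'y',np.percentile(m[:,1],[3,50,97]).round(1),'z',np.percentile(m[:,2],[3,50,97]).round(1))
E
```

```text
scene 58
-1 6 x [-60.7 -57.3 -50.1] y [-9.9 -9.6 -4.8] z [-31.3 -29.2 -24.9]
top 0
```

```bash
python3 - <<'E'
from cloud import *
s=robot.state(); R=s['eef_rot'];p=s['eef_pos']
_,d=load('s1'); P=cloud('scene',d)
for v in range(100,142,3):
    print(v,[(u,*((P[v,u]-p)@R*1e3).round(0).astype(int).tolist()) for u in(181,185,189)])
c=robot.camera_info('scene'); print(p, proj('scene',[p+R@[-.06,0,-.02],p+R@[-.06,0,-.04],p+R@[-.06,0,0.]]))
E
```

```text
100 [(181, -85, -11, -112), (185, -88, -4, -111), (189, 202, 100, 169)]
103 [(181, -67, -6, -87), (185, -67, 2, -83), (189, 193, 96, 171)]
106 [(181, -65, -6, -78), (185, -64, 2, -74), (189, 187, 93, 175)]
109 [(181, -65, -7, -71), (185, -63, 1, -65), (189, 186, 91, 184)]
112 [(181, -65, -8, -64), (185, -67, -1, -62), (189, -62, 8, -53)]
115 [(181, -61, -8, -53), (185, -61, 0, -49), (189, -62, 7, -46)]
118 [(181, -61, -9, -45), (185, -63, -2, -43), (189, -63, 6, -39)]
121 [(181, -60, -10, -37), (185, -61, -2, -33), (189, 160, 77, 199)]
124 [(181, 162, 55, 201), (185, 157, 64, 201), (189, 152, 73, 201)]
127 [(181, 153, 51, 201), (185, 149, 60, 203), (189, 144, 70, 204)]
130 [(181, 146, 47, 204), (185, 139, 56, 203), (189, 134, 65, 203)]
133 [(181, 132, 42, 200), (185, 61, 30, 129), (189, 14, 25, 83)]
136 [(181, 16, 6, 85), (185, 11, 14, 85), (189, 4, 21, 82)]
139 [(181, 7, 2, 84), (185, 3, 10, 85), (189, 6, 20, 93)]
[ 0.52655625 -0.32327303  0.20143008] [[186.73774046 125.00254998]
 [185.48317304 117.77936928]
 [187.95831798 132.00046688]]
```

```bash
python3 - <<'E'
from cloud import *
s=robot.state(); R=s['eef_rot'];p=s['eef_pos']
_,d=load('t1'); P=cloud('top',d)
for v in range(158,182,2):
    print(v,[(u,*((P[v,u]-p)@R*1e3).round(0).astype(int).tolist()) for u in(380,384,388,392)])
print(proj('top',[p+R@[-.06,0,-.03],p+R@[-.06,0.0075,-.03],p+R@[-.05,0.0075,0.],p+R@[-.05,-.0075,0.]]))
E
python3 - <<'E'
import sys; sys.path.insert(0,'.')
import os; os.chdir('.')
from h import *
a,_=load('s1'); b,_=load('t1')
def c(im,u0,v0,u1,v1,w,h): return cv2.resize(im[v0:v1,u0:u1,::-1],(w,h),interpolation=cv2.INTER_NEAREST)
cv2.imwrite('pics/c4.png',np.hstack([c(a,155,90,205,140,400,400),c(b,365,140,415,190,400,400)]))
E
```

```text
158 [(380, -31, -41, 127), (384, -93, 20, -151), (388, -87, 19, -150), (392, -81, 19, -151)]
160 [(380, -31, -36, 127), (384, -92, 23, -151), (388, -87, 22, -150), (392, -81, 22, -151)]
162 [(380, -30, -32, 128), (384, -92, 26, -150), (388, -86, 25, -150), (392, -81, 24, -150)]
164 [(380, -30, -28, 127), (384, -92, 29, -151), (388, -87, 28, -152), (392, -81, 27, -152)]
166 [(380, -30, -24, 126), (384, -91, 32, -151), (388, -86, 31, -151), (392, -80, 30, -150)]
168 [(380, -29, -20, 128), (384, -91, 34, -150), (388, -86, 34, -152), (392, -80, 33, -151)]
170 [(380, -92, 35, -133), (384, -88, 35, -140), (388, -84, 35, -145), (392, -79, 35, -147)]
172 [(380, -86, 33, -109), (384, -84, 35, -124), (388, -79, 35, -127), (392, -74, 35, -132)]
174 [(380, -28, -7, 126), (384, -21, -7, 122), (388, -75, 35, -114), (392, -71, 36, -121)]
176 [(380, -28, -3, 126), (384, -20, -3, 124), (388, -11, -5, 124), (392, -6, -4, 114)]
178 [(380, -27, 2, 125), (384, -19, 1, 125), (388, -13, 1, 114), (392, -5, 0, 114)]
180 [(380, -27, 6, 126), (384, -18, 5, 125), (388, -13, 6, 114), (392, -5, 5, 114)]
[[384.92479665 162.00135577]
 [384.4820051  166.32375469]
 [385.43251052 169.86119242]
 [386.28035905 161.57515857]]
```

View pics/c4.png

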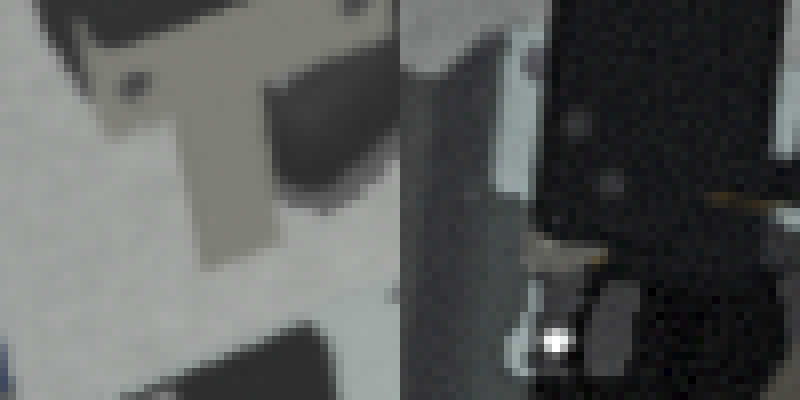

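The visible finger metal ends about 30 mm short of the reported TCP, seen from outside. So I'll descend in guarded steps and let the closing width show where the pads really are.

>>> {"fn": "play_rows", "kwargs": {"increments": [[0.066,0.043,0,0,1],[0,0,0.2,0,1],[0,0,0.18,0,1],[0,0,0,0,1]]}}

```text
clock: 2.7
eef_pos: [0.5152, -0.3406, 0.1273]
eef_rot: [[-0.144, -0.99, 0.009], [-0.99, 0.144, -0.007], [0.006, -0.01, -1.0]]
wrist_force: [-0.8, 0.7, -0.6]
gripper_width: 0.0931
```

```bash
python3 to.py .516 -.3345 .094 -99; python3 - <<'E'
from cloud import *
s=robot.state(); R=s['eef_rot'];p=s['eef_pos']
_,d=look('scene','s2'); P=cloud('scene',d); q=(P-p)@R*1e3
m=(abs(q[...,0]+61)<6)&(abs(q[...,1])<14)&(q[...,2]<5)&(q[...,2]>-84)
print(m.sum(),np.percentile(q[m],[2,50,98],axis=0).round(1))
h=P[(P[...,2]>.113)&(abs(P[...,0]-.516)<.04)&(abs(P[...,1]+.3345)<.02)&(P[...,2]<.123)]; print(len(h),cv2.minAreaRect((h[:,:2]*1e3).astype(np.float32)) if len(h)>5 else 0)
E
```

```text
t 2.7 pos [ 0.5152 -0.3406  0.1273] yaw -98.29 w 0.0931 F [-0.8  0.7 -0.6] M [ 0.06  0.03 -0.01]
shares [-0.032  0.002  0.166] twist share 0.004 deg 0.7 tilt [ 0.0089 -0.0071 -0.9999] j [-38.2  11.7  87.7  -0.   79.9  60.1]
148 [[-66.1 -10.  -82.9]
 [-62.7  -2.7 -59.2]
 [-55.6   6.7 -32.7]]
101 ((518.20703125, -332.22686767578125), (17.42180633544922, 60.19328689575195), 78.229248046875)
```

>>> {"fn": "play_rows", "kwargs": {"increments": [[-0.037,0,0,0,1],[0,0,0,0,1],[0,0,0.09,0,1],[0,0,0.07,0,1],[0,0,0,0,1]]}}

```text
clock: 3.25
eef_pos: [0.5219, -0.3382, 0.1083]
eef_rot: [[-0.142, -0.99, 0.023], [-0.99, 0.142, -0.018], [0.015, -0.025, -1.0]]
wrist_force: [-1.0, 0.8, -0.9]
gripper_width: 0.0929
```

```bash
python3 to.py .516 -.333 .094 -99
```

```text
t 3.25 pos [ 0.5219 -0.3382  0.1083] yaw -98.18 w 0.0929 F [-1.   0.8 -0.9] M [ 0.03  0.04 -0.04]
shares [-0.023  0.035  0.071] twist share 0.0046 deg 0.8 tilt [ 0.0226 -0.0179 -0.9996] j [-37.7  12.2  89.2  -0.   76.9  60.5]
```

>>> {"fn": "play_rows", "kwargs": {"increments": [[0,0,0,0,1],[0,0,0,0,1],[0,0,0,0,1]]}}

```text
clock: 3.55
eef_pos: [0.523, -0.3389, 0.111]
eef_rot: [[-0.142, -0.99, 0.025], [-0.99, 0.141, -0.02], [0.016, -0.027, -0.999]]
wrist_force: [0.5, 0.2, 0.4]
gripper_width: 0.093
```

```bash
python3 to.py .516 -.333 .094 -99
```

```text
t 3.55 pos [ 0.523  -0.3389  0.111 ] yaw -98.14 w 0.093 F [0.5 0.2 0.4] M [ 0.04 -0.02  0.  ]
shares [-0.025  0.041  0.083] twist share 0.0048 deg 0.9 tilt [ 0.0248 -0.0197 -0.9995] j [-37.6  12.1  89.   -0.   77.   60.5]
```

>>> {"fn": "play_rows", "kwargs": {"increments": [[0,0,0,0,1],[0,0,0,0,1],[0,0,0,0,1]]}}

```text
clock: 3.85
eef_pos: [0.5236, -0.3393, 0.1122]
eef_rot: [[-0.142, -0.99, 0.026], [-0.99, 0.141, -0.021], [0.017, -0.029, -0.999]]
wrist_force: [-0.3, 0.0, 0.0]
gripper_width: 0.093
```

```bash
python3 to.py .516 -.333 .094 -99
```

```text
t 3.85 pos [ 0.5236 -0.3393  0.1122] yaw -98.14 w 0.093 F [-0.3  0.   0. ] M [0.08 0.03 0.01]
shares [-0.027  0.044  0.089] twist share 0.0048 deg 0.9 tilt [ 0.0261 -0.0207 -0.9994] j [-37.6  12.   89.   -0.   77.1  60.5]
```

>>> {"fn": "play_rows", "kwargs": {"increments": [[-0.027,0.044,0.03,0.005,1],[0,0,0.05,0,1],[0,0.01,0.05,0,1]]}}

```text
clock: 4.15
eef_pos: [0.5157, -0.334, 0.0869]
eef_rot: [[-0.157, -0.987, 0.03], [-0.987, 0.156, -0.023], [0.018, -0.033, -0.999]]
wrist_force: [-0.0, 0.2, 0.5]
gripper_width: 0.0931
```

```bash
python3 to.py .516 -.333 .094 -99
```

```text
t 4.15 pos [ 0.5157 -0.334   0.0869] yaw -99.04 w 0.0931 F [-0.   0.2  0.5] M [0.07 0.02 0.03]
shares [-0.005 -0.002 -0.036] twist share -0.0002 deg -0.0 tilt [ 0.0296 -0.0233 -0.9993] j [-37.7  11.7  92.2  -0.   74.   61.3]
```

>>> {"fn": "play_rows", "kwargs": {"increments": [[0,0,-0.03,0,1],[0,0,-0.01,0,0.2],[0,0,0,0,-0.3]], "squeeze": 20}}

```text
clock: 4.45
eef_pos: [0.5142, -0.3332, 0.0926]
eef_rot: [[-0.157, -0.987, 0.026], [-0.988, 0.156, -0.021], [0.016, -0.029, -0.999]]
wrist_force: [-0.5, -0.9, -0.2]
gripper_width: 0.0812
```

```bash
python3 to.py .516 -.333 .094 -99
```

```text
t 4.45 pos [ 0.5142 -0.3332  0.0926] yaw -99.01 w 0.0812 F [-0.5 -0.9 -0.2] M [0.02 0.03 0.03]
shares [-0.002 -0.009 -0.007] twist share -0.0 deg -0.0 tilt [ 0.0261 -0.0207 -0.9994] j [-37.7  11.4  91.9  -0.   74.9  61.3]
```

Now close the fingers on the bar.

>>> {"fn": "play_rows", "kwargs": {"increments": [[0,-0.009,0,0,-1],[0,0,0,0,-1],[0,0,0,0,-1],[0,0,0,0,-1],[0,0,0,0,-1]]}}

```text
clock: 4.95
eef_pos: [0.5172, -0.3343, 0.0942]
eef_rot: [[-0.156, -0.987, 0.028], [-0.988, 0.156, -0.022], [0.018, -0.031, -0.999]]
wrist_force: [0.2, -0.1, -0.7]
gripper_width: 0.0414
```

>>> {"fn": "play_rows", "kwargs": {"increments": [[0,0,0,0,-1],[0,0,0,0,-1],[0,0,0,0,-1],[0,0,0,0,-1]]}}

```text
clock: 5.35
eef_pos: [0.517, -0.3348, 0.0942]
eef_rot: [[-0.157, -0.987, 0.028], [-0.988, 0.156, -0.023], [0.019, -0.031, -0.999]]
wrist_force: [-0.8, -1.9, -0.1]
gripper_width: 0.0127
```

```bash
python3 to.py .516 -.333 .094 -99
```

```text
t 5.35 pos [ 0.517  -0.3348  0.0942] yaw -99.01 w 0.0127 F [-0.8 -1.9 -0.1] M [-0.27  0.    0.01]
shares [-0.008  0.007  0.001] twist share -0.0 deg -0.0 tilt [ 0.0279 -0.0233 -0.9993] j [-37.6  11.6  91.5  -0.1  74.9  61.4]
```

>>> {"fn": "play_rows", "kwargs": {"increments": [[0,0,0,-0.02,-1],[0,0,0,-0.04,-1],[0,0,0,-0.04,-1]]}}

```text
clock: 5.65
eef_pos: [0.517, -0.3347, 0.0942]
eef_rot: [[0.164, -0.986, 0.028], [-0.986, -0.164, -0.023], [0.027, -0.024, -0.999]]
wrist_force: [0.0, -0.4, 0.1]
gripper_width: 0.0128
```

```bash
python3 to.py .516 -.3345 .094 -9
```

```text
t 5.65 pos [ 0.517  -0.3347  0.0942] yaw -80.58 w 0.0128 F [ 0.  -0.4  0.1] M [ 0.09  0.04 -0.17]
shares [-0.002  0.005  0.001] twist share -0.3977 deg -71.6 tilt [ 0.028  -0.0226 -0.9994] j [-37.7  11.6  91.5  -0.   74.9  42.9]
```

>>> {"fn": "play_rows", "kwargs": {"increments": [[0,0,0,-0.045,-1],[0,0,0,-0.045,-1],[0,0,0,-0.045,-1],[0,0,0,-0.045,-1],[0,0,0,-0.045,-1]]}}

```text
clock: 6.15
eef_pos: [0.5168, -0.3344, 0.0942]
eef_rot: [[0.783, -0.621, 0.028], [-0.621, -0.784, -0.022], [0.035, -0.0, -0.999]]
wrist_force: [-1.1, -1.1, -0.1]
gripper_width: 0.0128
```

>>> {"fn": "play_rows", "kwargs": {"increments": [[0,0,0,-0.045,-1],[0,0,0,-0.045,-1],[0,0,0,-0.045,-1]]}}

```text
clock: 6.45
eef_pos: [0.5166, -0.3343, 0.0942]
eef_rot: [[0.974, -0.227, 0.027], [-0.226, -0.974, -0.021], [0.032, 0.015, -0.999]]
wrist_force: [0.2, -0.8, -0.6]
gripper_width: 0.0131
```

```bash
python3 to.py .516 -.3345 .094 -9
```

```text
t 6.45 pos [ 0.5166 -0.3343  0.0942] yaw -13.07 w 0.0131 F [ 0.2 -0.8 -0.6] M [-0.05  0.01  0.02]
shares [-0.003  0.002  0.001] twist share -0.0226 deg -4.1 tilt [ 0.0275 -0.0214 -0.9994] j [-37.7  11.6  91.5  -0.   75.  -24.6]
```

>>> {"fn": "play_rows", "kwargs": {"increments": [[0,0,0,-0.02,-1],[0,0,0,-0.02,-1],[0,0,0,-0.015,-1],[0,0,0,-0.01,-1]]}}

```text
clock: 6.85
eef_pos: [0.5166, -0.3345, 0.0942]
eef_rot: [[1.0, -0.012, 0.028], [-0.012, -1.0, -0.021], [0.028, 0.021, -0.999]]
wrist_force: [0.4, -1.1, 0.1]
gripper_width: 0.0127
```

```bash
python3 to.py .516 -.3345 .094 -9
```

```text
t 6.85 pos [ 0.5166 -0.3345  0.0942] yaw -0.66 w 0.0127 F [ 0.4 -1.1  0.1] M [-0.02 -0.11 -0.4 ]
shares [-0.003 -0.     0.001] twist share 0.0463 deg 8.3 tilt [ 0.0277 -0.0214 -0.9994] j [-37.7  11.6  91.5   0.   75.  -37. ]
```

The moment jumped to -0.4 N m with the yaw past 90°, so the handle is on the stop. Releasing, rising and checking.

>>> {"fn": "play_rows", "kwargs": {"increments": [[0,0,0,0,1],[0,0,0,0,1],[0,0,0,0,1],[0,0,0,0,1],[0,0,0,0,1]]}}

```text
clock: 7.35
eef_pos: [0.5165, -0.3343, 0.0941]
eef_rot: [[1.0, -0.014, 0.028], [-0.014, -1.0, -0.021], [0.028, 0.021, -0.999]]
wrist_force: [0.1, 0.5, 0.0]
gripper_width: 0.0489
```

>>> {"fn": "play_rows", "kwargs": {"increments": [[0,0,-0.1,0,1],[0,0,-0.2,0,1],[0,0,-0.2,0,1],[0,-0.15,-0.1,0,1],[0,-0.2,0,0,1]]}}

```text
clock: 7.85
eef_pos: [0.5123, -0.2631, 0.2148]
eef_rot: [[1.0, -0.021, 0.024], [-0.02, -1.0, -0.019], [0.024, 0.018, -1.0]]
wrist_force: [0.2, 0.9, -0.2]
gripper_width: 0.0887
```

>>> {"fn": "play_rows", "kwargs": {"increments": [[0,-0.25,0,0,1],[0,-0.25,0,0,1],[0,-0.25,0,0,1],[0,-0.25,0,0,1]]}}

```text
clock: 8.25
eef_pos: [0.5172, -0.0617, 0.2138]
eef_rot: [[0.999, -0.027, 0.03], [-0.026, -0.999, -0.022], [0.03, 0.021, -0.999]]
wrist_force: [1.3, 1.2, -0.4]
gripper_width: 0.0926
```

```bash
python3 to.py .506 .1197 .2 8.9;  python3 - <<'E'
from cloud import *
for n in('scene','top'):
    _,d=look(n,n[0]+'3'); P=cloud(n,d)
    h=P[(P[...,2]>.112)&(abs(P[...,0]-.516)<.045)&(abs(P[...,1]+.3345)<.045)&(P[...,2]<.126)]; print(n,len(h),cv2.minAreaRect((h[:,:2]*1e3).astype(np.float32)) if len(h)>5 else 0)
E
```

```text
t 8.25 pos [ 0.5172 -0.0617  0.2138] yaw -1.51 w 0.0926 F [ 1.3  1.2 -0.4] M [ 0.02 -0.15 -0.06]
shares [-0.082 -0.906  0.048] twist share -0.0578 deg -10.4 tilt [ 0.0298 -0.0215 -0.9993] j [-11.8  -7.3  98.2  -0.9  87.2 -10.2]
scene 144 ((517.6668090820312, -332.4664306640625), (62.32841110229492, 14.89637279510498), 79.39219665527344)
top 236 ((515.8594970703125, -334.5870056152344), (61.96467208862305, 14.3406400680542), 81.41085052490234)
```

Both views now show the bar turned by 90° (long side at about 80°, across the box), so the handle is at off. The grip position also showed the top camera to be the accurate one: bolt head taken as (0.5045, 0.1187). Going there.

>>> {"fn": "play_rows", "kwargs": {"increments": [[-0.02,-0.22,0,0,1],[-0.02,-0.22,0,0,1],[-0.02,-0.22,0,-0.02,1],[-0.02,-0.2,0,-0.02,1],[0,0,0,-0.01,1]]}}

```text
clock: 8.85
eef_pos: [0.5027, 0.1173, 0.2103]
eef_rot: [[0.99, 0.138, 0.032], [0.139, -0.99, -0.021], [0.029, 0.025, -0.999]]
wrist_force: [-0.1, -1.1, -0.2]
gripper_width: 0.093
```

>>> {"fn": "play_rows", "kwargs": {"increments": [[0,0,0,0,1],[0,0,0,0,1]]}}

```text
clock: 9.05
eef_pos: [0.503, 0.1172, 0.2103]
eef_rot: [[0.99, 0.14, 0.032], [0.14, -0.99, -0.022], [0.029, 0.026, -0.999]]
wrist_force: [0.2, 0.5, 0.4]
gripper_width: 0.0931
```

```bash
python3 to.py .505 .1183 .15 8.9
```

```text
t 9.05 pos [0.503  0.1172 0.2103] yaw 8.07 w 0.0931 F [0.2 0.5 0.4] M [-0.03 -0.1  -0.04]
shares [ 0.002 -0.012  0.302] twist share -0.0046 deg -0.8 tilt [ 0.0323 -0.0215 -0.9992] j [ 8.6 -7.6 98.8 -1.5 87.2  0.6]
```

>>> {"fn": "play_rows", "kwargs": {"increments": [[0,-0.01,0.05,-0.005,1],[0,0,0.08,0,1],[0,0,0.08,0,1],[0,0,0.05,0,1],[0,0,0.02,0,1]]}}

```text
clock: 9.55
eef_pos: [0.5061, 0.1133, 0.1511]
eef_rot: [[0.988, 0.148, 0.034], [0.149, -0.989, -0.022], [0.03, 0.027, -0.999]]
wrist_force: [0.2, 0.0, 0.7]
gripper_width: 0.0932
```

```bash
python3 to.py .505 .1183 .13 8.9
```

```text
t 9.55 pos [0.5061 0.1133 0.1511] yaw 8.57 w 0.0932 F [0.2 0.  0.7] M [-0.03 -0.12 -0.04]
shares [-0.005 -0.028  0.105] twist share -0.0018 deg -0.3 tilt [ 0.0336 -0.0223 -0.9992] j [  8.1  -5.5 103.1  -1.6  80.7  -0.2]
```

>>> {"fn": "play_rows", "kwargs": {"increments": [[-0.005,-0.02,0.03,0,1],[0,-0.015,0.03,0,1],[0,0,0.02,0,1],[0,0,0,0,1]]}}

```text
clock: 9.95
eef_pos: [0.5046, 0.1195, 0.1334]
eef_rot: [[0.989, 0.147, 0.033], [0.147, -0.989, -0.022], [0.03, 0.027, -0.999]]
wrist_force: [-0.5, -0.4, 0.1]
gripper_width: 0.093
```

```bash
python3 to.py .505 .1183 .13 8.9; python3 - <<'E'
from h import *
a,_=look('scene','s4'); b,_=look('top','t4')
def c(im,u0,v0,u1,v1,w,h): return cv2.resize(im[v0:v1,u0:u1,::-1],(w,h),interpolation=cv2.INTER_CUBIC)
cv2.imwrite('pics/c5.png',np.hstack([c(a,250,210,390,350,400,400),c(b,130,125,270,265,400,400)]))
E
```

```text
t 9.95 pos [0.5046 0.1195 0.1334] yaw 8.48 w 0.093 F [-0.5 -0.4  0.1] M [-0.04 -0.08 -0.03]
shares [0.001 0.006 0.017] twist share -0.0023 deg -0.4 tilt [ 0.0333 -0.0224 -0.9992] j [  8.9  -4.7 104.2  -1.6  78.8   0.7]
```

View pics/c5.png

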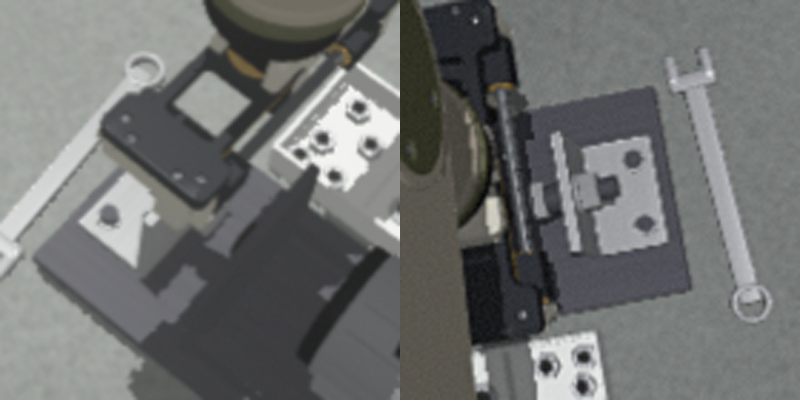

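The scene crop shows the finger over the gap between the bracket and the end plate, with the tray and spanner clear of the gripper. Descending slowly.

>>> {"fn": "play_rows", "kwargs": {"increments": [[0,0.005,0.05,-0.002,1],[0,0,0.05,0,1],[0,0,0.05,0,1],[0,0,0.05,0,1]]}}

```text
clock: 10.45
eef_pos: [0.5085, 0.1178, 0.0936]
eef_rot: [[0.987, 0.154, 0.039], [0.154, -0.988, -0.022], [0.035, 0.027, -0.999]]
wrist_force: [-0.5, -0.9, 0.8]
gripper_width: 0.0929
```

```bash
python3 to.py .505 .1183 .065 8.9
```

```text
t 10.45 pos [0.5085 0.1178 0.0936] yaw 8.89 w 0.0929 F [-0.5 -0.9  0.8] M [-0.03 -0.09 -0.06]
shares [-0.022 -0.009  0.142] twist share -0.0001 deg -0.0 tilt [ 0.0387 -0.0216 -0.999 ] j [  8.6  -2.5 106.4  -1.6  74.1   0.2]
```

>>> {"fn": "play_rows", "kwargs": {"increments": [[-0.02,-0.002,0.04,0,1],[-0.004,0,0.04,0,1],[-0.004,0,0.03,0,1],[0,0,0.01,0,1]]}}

```text
clock: 10.85
eef_pos: [0.5013, 0.1164, 0.0644]
eef_rot: [[0.988, 0.153, 0.034], [0.154, -0.988, -0.022], [0.03, 0.027, -0.999]]
wrist_force: [-0.2, 0.7, 0.4]
gripper_width: 0.0929
```

```bash
python3 to.py .505 .1183 .065 8.9
```

```text
t 10.85 pos [0.5013 0.1164 0.0644] yaw 8.88 w 0.0929 F [-0.2  0.7  0.4] M [-0.02 -0.04  0.04]
shares [ 0.02  -0.007 -0.003] twist share -0.0001 deg -0.0 tilt [ 0.0341 -0.0223 -0.9992] j [  8.6  -1.5 108.7  -1.6  71.1   0.2]
```

>>> {"fn": "play_rows", "kwargs": {"increments": [[0.018,-0.006,0,0,1],[0,0,0,0,0.5],[0,0,0,0,0.2]], "squeeze": 10}}

```text
clock: 11.15
eef_pos: [0.5053, 0.1183, 0.0647]
eef_rot: [[0.988, 0.153, 0.035], [0.154, -0.988, -0.022], [0.031, 0.027, -0.999]]
wrist_force: [-0.0, -0.3, 0.5]
gripper_width: 0.0813
```

```bash
python3 to.py .505 .1183 .065 8.9
```

```text
t 11.15 pos [0.5053 0.1183 0.0647] yaw 8.88 w 0.0813 F [-0.  -0.3  0.5] M [-0.04 -0.09  0.05]
shares [-0.002 -0.    -0.001] twist share -0.0001 deg -0.0 tilt [ 0.0347 -0.0222 -0.9992] j [  8.7  -0.9 108.   -1.6  71.1   0.4]
```

>>> {"fn": "play_rows", "kwargs": {"increments": [[0,0,0,0,-0.4],[0,0,0,0,-0.4],[0,0,0,0,-0.4],[0,0,0,0,-0.4],[0,0,0,0,-0.4]]}}

```text
clock: 11.65
eef_pos: [0.5064, 0.1185, 0.0661]
eef_rot: [[0.987, 0.153, 0.037], [0.154, -0.988, -0.022], [0.033, 0.027, -0.999]]
wrist_force: [-0.4, 0.0, -0.5]
gripper_width: 0.0413
```

>>> {"fn": "play_rows", "kwargs": {"increments": [[0,0,0,0,-0.4],[0,0,0,0,-0.4],[0,0,0,0,-0.4]]}}

```text
clock: 11.95
eef_pos: [0.5064, 0.1185, 0.0661]
eef_rot: [[0.987, 0.153, 0.037], [0.154, -0.988, -0.022], [0.033, 0.027, -0.999]]
wrist_force: [0.5, 0.9, 0.1]
gripper_width: 0.028
```

```bash
python3 to.py .505 .1183 .065 8.9
```

```text
t 11.95 pos [0.5064 0.1185 0.0661] yaw 8.88 w 0.028 F [0.5 0.9 0.1] M [-0.01 -0.04  0.03]
shares [-0.007 -0.     0.005] twist share -0.0001 deg -0.0 tilt [ 0.037  -0.0218 -0.9991] j [  8.7  -1.  107.9  -1.6  71.1   0.4]
```

No contact at 28 mm opening, so it is centred within 2 mm. A small correction, then close on the flats.

>>> {"fn": "play_rows", "kwargs": {"increments": [[-0.004,0,0.005,0,-0.4],[0,0,0,0,-0.6],[0,0,0,0,-1],[0,0,0,0,-1],[0,0,0,0,-1]]}}

```text
clock: 12.45
eef_pos: [0.5061, 0.1184, 0.0651]
eef_rot: [[0.987, 0.153, 0.038], [0.154, -0.988, -0.022], [0.034, 0.027, -0.999]]
wrist_force: [0.3, 1.1, -0.8]
gripper_width: 0.0239
```

```bash
python3 to.py .505 .1183 .065 8.9
```

```text
t 12.45 pos [0.5061 0.1184 0.0651] yaw 8.88 w 0.0239 F [ 0.3  1.1 -0.8] M [ 0.02 -0.23 -0.01]
shares [-0.006 -0.     0.   ] twist share -0.0001 deg -0.0 tilt [ 0.0382 -0.0216 -0.999 ] j [  8.7  -1.  108.1  -1.6  70.9   0.4]
```

Held at 23.9 mm, matching the 24 mm across flats. Firming the grip.

>>> {"fn": "play_rows", "kwargs": {"increments": [[0,0,0,0,-1],[0,0,0,0,-1],[0,0,0,0,-1],[0,0,0,0,-1]], "squeeze": 40}}

```text
clock: 12.85
eef_pos: [0.5061, 0.1184, 0.0651]
eef_rot: [[0.987, 0.153, 0.038], [0.154, -0.988, -0.022], [0.034, 0.027, -0.999]]
wrist_force: [0.7, 1.1, -0.7]
gripper_width: 0.0219
```

```bash
python3 to.py .505 .1183 .065 8.9; python3 - <<'E'
from h import *
a,_=look('scene','s5'); b,_=look('top','t5')
def c(im,u0,v0,u1,v1,w,h): return cv2.resize(im[v0:v1,u0:u1,::-1],(w,h),interpolation=cv2.INTER_CUBIC)
cv2.imwrite('pics/c6.png',np.hstack([c(a,130,110,390,330,400,338),c(b,130,60,440,322,400,338)]))
E
```

```text
t 12.85 pos [0.5061 0.1184 0.0651] yaw 8.88 w 0.0219 F [ 0.7  1.1 -0.7] M [ 0.02 -0.21 -0.01]
shares [-0.006 -0.     0.   ] twist share -0.0001 deg -0.0 tilt [ 0.0382 -0.0216 -0.999 ] j [  8.7  -1.  108.1  -1.6  70.9   0.4]
```

View pics/c6.png

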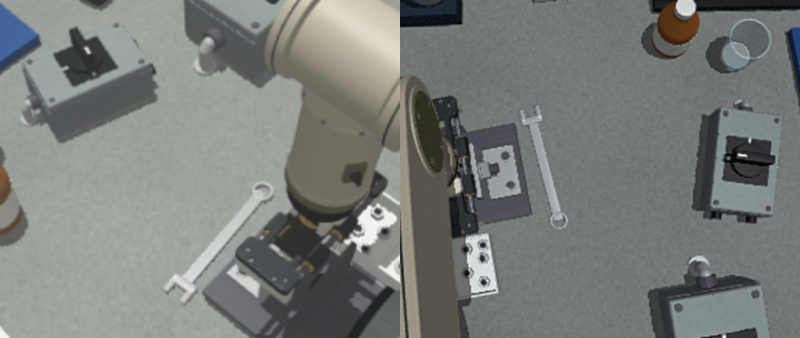

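The pictures show the handle across the small box (off), the gripper in the gap, and the spanner, tray, bottle and beaker where they were. The opening fell by 2 mm at 40 N. On the handle it read about 1.3 mm under size at 20 N, so this fits pad compression. The pose is steady, so I'm handing in.

```bash
python3 -c "
from h import *
print(robot.hand_in())
s=robot.state(); print(s['clock'],s['gripper_width'],s['eef_pos'],s['wrist_force'])"
```

```text
the job is handed in; nothing more can be done
None
the job is handed in; nothing more can be done
```

The pump is switched off at the smaller supply box's isolator, and the gripper is holding the bolt's hex head across its two upright flats. I handed the job in at about 13 s on the robot's clock.

- **Isolator:** I turned the handle counter-clockwise onto the off stop, where the moment rose to -0.4 N m. Both cameras then showed the bar about 90° round from where it started, lying across the box.
- **Bolt:** I measured its angle as about -0.03 rad (fit error about 0.04) before gripping. The gripper's own tilt came out at about -0.035 rad, so the pads should lie flat. At 10 N the opening read 23.9 mm, against 24 mm across flats; I then raised the grip to 40 N.
- **Force and surroundings:** The wrist force readings stayed under about 2 N throughout. The last pictures show the spanner, tray, bottle and beaker where they were.

**Checks that disagreed or were left open:**
- The two cameras differed by about 3 mm. The grip on the handle agreed with the top camera, so I weighted that one.
- The finger metal visible in the pictures ends about 30 mm short of the reported tool tip. Both grips still closed at close to the expected widths.
- At 40 N the opening fell to 21.9 mm. I put this down to the pads compressing, because at 20 N on the handle it also read about 1.3 mm under size.
- I could not re-measure the bolt angle once it was gripped, because the gripper hides the head.

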